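Open the pin canister's safety cap and hold it over the mouth

ROBOT

A 6-joint arm with a two-finger parallel gripper is mounted at the origin on the work surface. World frame = base frame: x ahead of the robot, y to its left, z up, the work surface at z = 0. Lengths are in m, angles in rad, forces in N, time in s.
With the tool pointing down it reaches from about 0.425 to 0.95 m from the base axis. Payload 3.5 kg.
Tool frame: the origin (TCP) lies midway between the tips of the shut fingers; the grasp point (between the pads) lies 19 mm behind it; z points along the fingers, y is the line along which they close (so a half turn about z gives the same grasp; the last joint's range is limited). The gripper opens to 85 mm and grips with 20 to 120 N. Pads are 22 mm wide; open, the fingers measure 114 mm over their backs; the gripper's body (76 mm by 85 mm) begins 54 mm behind the grasp point. The pads swing forward as they close: fully open they stand 13 mm farther back than shut.
Start: joints at [-1.413, 0.286, 1.577, -0, 1.279, -0.15], TCP at [0.205, -0.643, 0.197] pointing down, gripper open.
Joint ranges: [-2.77, 2.77], [-0.9, 2.22], [0.21, 2.48], [-1.53, 4.67], [0.24, 2.81], [-2.84, 2.84]. Speed limits (rad/s): [2.79, 2.79, 3.14, 3.14, 3.14, 3.14].

INTERFACE

Orientations are given as a rotation vector (axis times angle).
In Python, from station import arm gives the robot as it stands.
- The arm moves only by the shell command python3 -m inch 'ROWS' [FORCE]. ROWS is JSON, a list of rows, each a list of 7 numbers: the shift along the tool's x, y, z in units of 30 mm (1.0 is 30 mm), then the turn, a rotation vector about the tool's x, y, z in units of 8 degrees (1.0 is 8 degrees), then the gripper's target within -1 to 1 (fully open at 1, half-way at 0, shut at -1). A call has 1 to 5 rows; each row is the pose to reach, as a shift and turn from the pose commanded when the call began, along the tool's axes at that moment; what a row does not reach only later rows make up. A row lasts 1/10 s, in which the tool goes at most 50 mm and 8.59 degrees, less where a joint would pass 70% of its speed; a pose out of reach is approached as far as the arm can. A call with a gripper value outside its range is refused whole. The fingers move at their own pace and stop on an object; FORCE is the grip in N (left out, the last holds). Time passes only in rows, so rows that repeat a pose let the fingers close. It gives the time, the measured TCP pose, the force, the opening and the grip force at its end, in the units of the state.
- arm.state(): the state, without advancing time (a new reading comes with each control period).
- arm.camera(name): name is "scene" or "top" or "wrist"; returns (picture, depth): 400x640x3 uint8, blue, green, red; 400x640 float32, m along the optical axis (not along the pixel's ray), 0 where there is no reading.
- arm.calibration(name): a dict with "intrinsics" (3x3 intrinsics, pixels), "D" ([k1, k2, p1, p2, k3] as OpenCV has them; the pictures are not rectified), "position" and "attitude" of the camera in the world; the wrist camera has in their place "mount" (4x4, takes a point from camera to tool coordinates, whose origin is the TCP and whose axes are the flange's). Camera axes: x right, y down, z forward; pixel columns grow to the right and rows downward; lengths in m; the calibration is good to about 2 mm. A picture is of the moment at which its call begins: read the wrist's pose just before it. calibration takes no time and is no camera call.
- arm.sign_off(): hands the job in; it is judged then, once.
The state is a dict: "time_s": time; "joints": joint angles; "qd": joint speeds; "tau": joint torques, N m; "eef_pos": TCP position; "tool_rot": TCP orientation; "contact_force": force on the tool from outside, world axes, zero at the start; "wrist_torque": the same for the moment, N m; "opening": finger opening in m; "gripper_force": force on a finger pad.
Only numpy, scipy, OpenCV 4.12 (cv2) and the standard library are available. Lean on these libraries where they do the work, as an engineer would, in place of code of your own. Each camera call takes 0.05 s, during which the arm holds its last target. There are 200 camera calls.

TASK

Open the brass canister of tumbler pins: take the wooden bar on its safety cap, push the cap all the way down, and while keeping it down turn it about 60 degrees anticlockwise (seen from above) until it is free. Then lift the cap straight off and finish still holding it, level and still, about 8 cm above the canister's open mouth; do not put it down or let go, and leave the other things on the desk where they are.

Things in the scene. Friction and masses are not known exactly. Their poses are not given: they have to be found in the camera images.
- cap_grip (a point): Point on the rosewood bar grip of the brass safety cap, on the cap's axis, at the height to grip. The bar is 50 mm long along this frame's x axis, 16 mm thick along y, 36 mm tall: its top is 14 mm above this point, the flat round top of the cap (63 mm diameter) 22 mm below it. Pinch the bar across its thickness from above. z is the cap's axis, upward.
- cap: Loose brass safety cap (about 220 g), 63 mm diameter, 27 mm tall plus the bar; origin at the centre of its underside, 49 mm below cap_grip, same axes. Locked, its x axis matches the canister's and the red marks meet. Pushed fully down and kept down, it turns anticlockwise from above only, and is free to lift between 1.0 and 1.2 rad of turn; firm stop near 1.3 rad.
- canister: Brass canister of tumbler pins, 72 mm diameter, in a grey clamping ring (94 mm diameter) bolted to the desk: it cannot move or turn. Origin at the centre of the ring's underside on the desk, z up. The mouth is 111 mm above the origin; the locked cap's underside is 99 mm and cap_grip 148 mm above it.
- mouth (a point): Centre of the canister's open mouth (28 mm inside diameter, neck 34 mm outside), hidden by the cap at the start, 111 mm above the desk.
- collar (a joint): Travel in m of the black sprung collar that pushes the cap up (about 4 N at rest, 8 N fully down): 0 with the cap locked at rest, grows as the cap is pushed straight down, firm stop at about 0.011; a catch blocks turning unless the cap is at least 0.009 down. -0.0025 once the cap is off.
- trunk_lock: Bystander, to be left alone: bronze trunk lock, 75 x 75 x 34 mm. Origin at the centre of its underside.
- hasp_a: Bystander, to be left alone: chrome hasp, 115 x 34 mm, 23 mm high. Origin at the centre of its underside.
- hasp_b: Bystander, to be left alone: second chrome hasp, the same. Origin at the centre of its underside.
- handle_block: Bystander, to be left alone: rosewood handle block, 100 x 32 x 30 mm. Origin at the centre of its underside.

How it is judged:
By the outcome, as a careful person would: the job done as asked, in the order asked, and still so for the second after the job is handed in, while the arm keeps its last pose, push and grip.
It also fails if it takes over 32 s, if anything falls off the work surface, if the arm or the gripper's body presses on something with over 40 N, if the wrist force passes 120 N, or if a joint passes its speed limit or range.

## Working session

There is one attempt and no reset: what is moved stays moved. The work goes in short steps, Python scripts to look and compute and a shell command to move; the robot and the scene stay as the last step left them, time stands still between calls to the robot, and variables do not carry over. Pictures are saved under pics/ and viewed, at most 10 in all, crops included, and the job is handed in when it is done.

```bash
mkdir -p pics; ls
python3 - <<'E'
from station import arm
import cv2,numpy as np
s=arm.state(); print(s)
for n in("top","scene"):
    p,d=arm.camera(n); cv2.imwrite(f"pics/{n}0.png",p); np.savez(f"pics/{n}0.npz",p=p,d=d)
    c=arm.calibration(n); print(n,c)
print(arm.calibration("wrist"))
E
```

```text
pics
{'time_s': 0.0, 'joints': array([-1.41298824e+00,  2.87201436e-01,  1.57814760e+00,  6.92024358e-06,
        1.27862778e+00, -1.49976651e-01]), 'qd': array([ 5.02775615e-04, -1.71612004e-03,  2.56346708e-06,  2.79839678e-04,
        3.15073575e-04, -3.14754413e-04]), 'tau': array([-5.69679269e-04, -4.05983663e+01, -2.92623997e+01, -1.25498154e-04,
        5.87321527e-03,  2.49555214e-06]), 'eef_pos': array([ 0.20441869, -0.64253401,  0.19553935]), 'tool_rot': array([-3.10210955e+00, -4.81192510e-01,  4.25540863e-06]), 'contact_force': array([-0.29515121,  0.67034121,  0.09042234]), 'wrist_torque': array([ 0.01879552, -0.07842371, -0.04428968]), 'gripper_force': 0.0, 'opening': 0.08547836926507822}
top {'intrinsics': array([[373.522872  ,   0.        , 318.43101745],
       [  0.        , 373.522872  , 195.41544388],
       [  0.        ,   0.        ,   1.        ]]), 'D': array([0.02453435, 0.        , 0.        , 0.        , 0.        ]), 'position': array([0.40519785, 0.00285677, 1.13841461]), 'attitude': array([-2.14198415,  2.17432193, -0.1007351 ])}
scene {'intrinsics': ar
[... 248 characters left out ...]
y([0.91462469, 0.57804141, 0.77118678]), 'attitude': array([-0.7765267 , -2.56133316,  1.12297148])}
{'intrinsics': array([[283.14402027,   0.        , 322.87349544],
       [  0.        , 283.14402027, 197.37601505],
       [  0.        ,   0.        ,   1.        ]]), 'D': array([-0.03371743,  0.        ,  0.        ,  0.        ,  0.        ]), 'mount': array([[ 4.21743216e-04, -9.60110289e-01, -2.79621270e-01,
         7.08517594e-02],
       [ 9.99999717e-01,  5.79142783e-04, -4.80284808e-04,
         8.03253004e-04],
       [ 6.23067026e-04, -2.79620989e-01,  9.60110262e-01,
        -1.76692803e-01],
       [ 0.00000000e+00,  0.00000000e+00,  0.00000000e+00,
         1.00000000e+00]])}
```

View pics/top0.png

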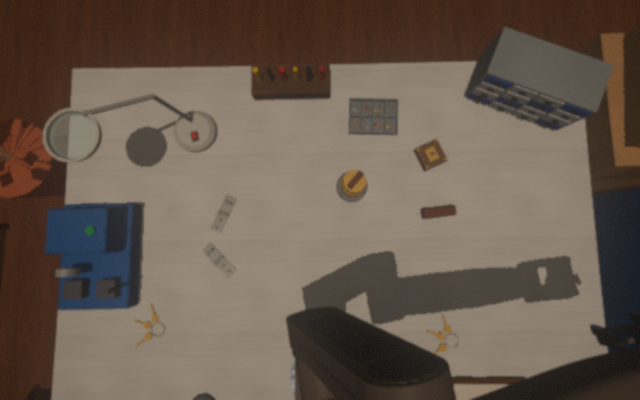

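View pics/scene0.png

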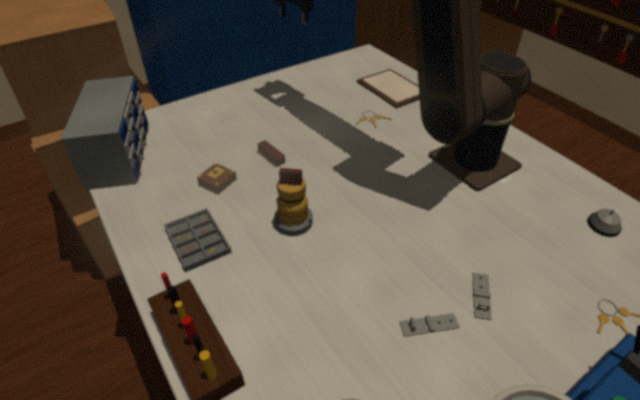

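The top view shows the canister at about (353,184), its bar at (356,180) running up and to the right. The scene view shows it at (291,195) with the bar at (290,176). I'll measure the bar in both views.

```bash
cat > h.py <<'E'
import cv2,numpy as np
from scipy.spatial.transform import Rotation as R
from station import arm
def pose(n,s=None):
    c=arm.calibration(n)
    if n=="wrist":
        T=np.eye(4);T[:3,:3]=R.from_rotvec(s["tool_rot"]).as_matrix();T[:3,3]=s["eef_pos"];T=T@c["mount"]
        return c,T[:3,:3],T[:3,3]
    return c,R.from_rotvec(c["attitude"]).as_matrix(),np.array(c["position"])
def ray(n,uv,s=None):
    c,A,o=pose(n,s)
    q=cv2.undistortPoints(np.float64(uv).reshape(-1,1,2),c["intrinsics"],c["D"]).reshape(-1,2)
    return o,np.c_[q,np.ones(len(q))]@A.T
def plane(n,uv,z,s=None):
    o,d=ray(n,uv,s); return o+d*((z-o[2])/d[:,2])[:,None]
def pt(n,uv,dep,s=None):
    o,d=ray(n,uv,s); return o+d*np.ravel(dep)[:,None]
E
python3 - <<'E'
from h import *
for n,(u0,u1,v0,v1) in {"top":(335,372,165,203),"scene":(270,315,160,235)}.items():
    f=np.load(f"pics/{n}0.npz");p,d=f["p"],f["d"]
    hsv=cv2.cvtColor(p,cv2.COLOR_BGR2HSV)
    H,S,V=[hsv[...,i].astype(int) for i in range(3)]
    roi=np.zeros(H.shape,bool);roi[v0:v1,u0:u1]=1
    bar=roi&(S>80)&((H<9)|(H>165)); brass=roi&(S>100)&(H>=12)&(H<32)
    for k,m in(("bar",bar),("brass",brass)):
        v,u=np.nonzero(m); 
        P=pt(n,np.c_[u,v],d[m]); print(n,k,len(u),u.mean(),v.mean(),"z pct",np.percentile(P[:,2],[5,25,50,75,95]).round(3))
        if k=="bar":
            r=cv2.minAreaRect(np.c_[u,v].astype(np.float32));print(r)
            print(plane(n,[r[0],(u.mean(),v.mean())],0.162))
    print("cap top pts", [P[(P[:,2]>zl)].mean(0).round(4) for zl in(.115,)])
    vis=p.copy();vis[bar]=(255,0,0);vis[brass]=(0,255,0)
    cv2.imwrite(f"pics/m_{n}.png",cv2.resize(np.hstack([p[v0:v1,u0:u1],vis[v0:v1,u0:u1]]),None,fx=8,fy=8,interpolation=0))
E
```

```text
top bar 52 355.2692307692308 179.07692307692307 z pct [0.159 0.16  0.161 0.163 0.164]
((355.2458801269531, 179.2049102783203), (3.2009220123291016, 17.156944274902344), 39.80556869506836)
[[ 0.55332683 -0.08051177  0.162     ]
 [ 0.55366685 -0.08058161  0.162     ]]
top brass 451 352.6008869179601 183.72727272727272 z pct [0.071 0.114 0.124 0.126 0.159]
cap top pts [array([ 0.5511, -0.0788,  0.1346])]
scene bar 127 291.37795275590554 174.66929133858267 z pct [0.133 0.143 0.159 0.16  0.162]
((290.0, 176.0), (14.0, 20.0), 90.0)
[[ 0.56725828 -0.06034356  0.162     ]
 [ 0.56251782 -0.06252833  0.162     ]]
scene brass 1194 291.7386934673367 202.06867671691793 z pct [0.033 0.06  0.079 0.121 0.129]
cap top pts [array([ 0.5651, -0.0632,  0.1276])]
```

View pics/m_top.png

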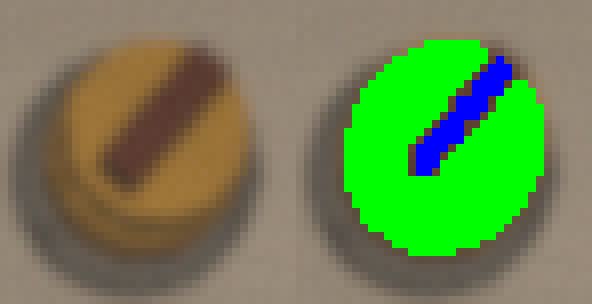

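```bash
cat >> h.py <<'E'
def need(xyz,yaw):
    s=arm.state();A=R.from_rotvec(s["tool_rot"])
    G=R.from_euler("z",yaw)*R.from_euler("x",np.pi)
    print("t",round(s["time_s"],2),"pos",s["eef_pos"].round(4),"shift",(A.inv().apply(np.array(xyz)-s["eef_pos"])/.03).round(2),"turn",(np.degrees((A.inv()*G).as_rotvec())/8).round(2))
E
python3 - <<'E'
from h import *
P=plane("top",[(335+205/8,165+60/8),(335+120/8,165+180/8)],.162)
d=P[0]-P[1];y=np.arctan2(d[1],d[0]);print(P,P.mean(0),np.linalg.norm(d),np.degrees(y))
need([*P.mean(0)[:2],.26],y)
E
```

```text
[[ 0.57098303 -0.0951299   0.162     ]
 [ 0.53150041 -0.06619085  0.162     ]] [ 0.55124172 -0.08066038  0.162     ] 0.048952487064317624 -36.23980209882095
t 0.1 pos [ 0.2044 -0.6426  0.1956] shift [ 16.69 -14.35  -2.11] turn [-0.02  0.    6.73]
```

```bash
python3 -m inch '[[16.7,-14.4,-2.1,0,0,6.7,1],[16.7,-14.4,-2.1,0,0,6.7,1],[16.7,-14.4,-2.1,0,0,6.7,1],[16.7,-14.4,-2.1,0,0,6.7,1],[16.7,-14.4,-2.1,0,0,6.7,1]]'
python3 - <<'E'
from h import *
need([.5512,-.0807,.26],np.radians(-36.2)); print(arm.state()["joints"])
E
```

```text
time_s: 0.6
eef_pos: [0.3348, -0.4303, 0.2201]
tool_rot: [-3.064, 0.692, 0.001]
contact_force: [0.5, -0.1, -0.2]
opening: 0.0853
gripper_force: 0.0
t 0.6 pos [ 0.3348 -0.4303  0.2201] shift [  1.5  -13.62  -1.32] turn [-0.    0.    1.34]
[-1.09580392e+00 -1.80822653e-02  1.87145412e+00  2.24073167e-04
  1.28905035e+00  9.19533588e-01]
```

```bash
python3 -m inch '[[1.5,-13.4,-1.3,0,0,1.3,1],[1.5,-13.4,-1.3,0,0,1.3,1],[1.5,-13.4,-1.3,0,0,1.3,1],[1.5,-13.4,-1.3,0,0,1.3,1],[1.5,-13.4,-1.3,0,0,1.3,1]]'
python3 - <<'E'
from h import *
need([.5512,-.0807,.26],np.radians(-36.2)); print(arm.state()["joints"])
E
```

```text
time_s: 1.1
eef_pos: [0.4634, -0.2204, 0.2441]
tool_rot: [-2.992, 0.958, 0.0]
contact_force: [1.1, -0.4, 0.5]
opening: 0.0857
gripper_force: 0.0
t 1.1 pos [ 0.4634 -0.2204  0.2441] shift [-0.32 -5.49 -0.53] turn [-0.    0.    0.09]
[-6.41975245e-01 -1.10700555e-01  1.91550989e+00  2.60533876e-05
  1.33710655e+00  1.54867475e+00]
```

```bash
python3 -m inch '[[-0.3,-5.3,-0.5,0,0,0.1,1],[-0.3,-5.3,-0.5,0,0,0.1,1],[-0.3,-5.3,-0.5,0,0,0.1,1],[-0.3,-5.3,-0.5,0,0,0.1,1],[-0.3,-5.3,-0.5,0,0,0.1,1]]'
python3 - <<'E'
from h import *
need([.5512,-.0807,.26],np.radians(-36.2)); s=arm.state(); print(s["joints"],s["tool_rot"])
p,d=arm.camera("wrist");np.savez("pics/w1.npz",p=p,d=d,r=s["tool_rot"],e=s["eef_pos"]);cv2.imwrite("pics/w1.png",p)
E
```

```text
time_s: 1.6
eef_pos: [0.5482, -0.0863, 0.2588]
tool_rot: [2.987, -0.974, -0.001]
contact_force: [-0.1, 0.1, -0.7]
opening: 0.0857
gripper_force: 0.0
t 1.6 pos [ 0.5482 -0.0863  0.2588] shift [-0.03 -0.21 -0.04] turn [0.   0.01 0.01]
[-3.38750248e-01 -2.10765611e-02  1.80398719e+00 -2.91977568e-04
  1.35951164e+00  1.86230249e+00] [ 2.98666702e+00 -9.73526013e-01 -1.31327185e-03]
```

View pics/w1.png

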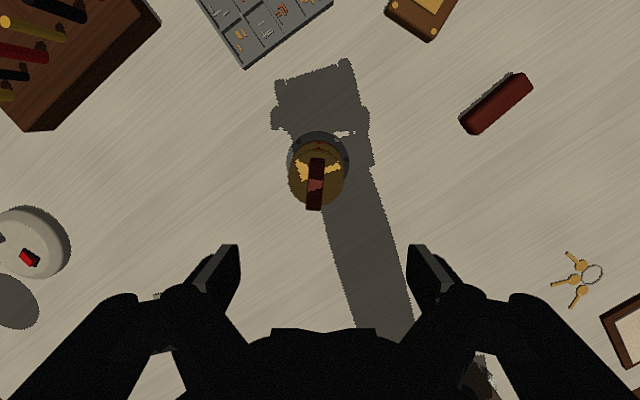

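The wrist view shows the bar from about (317,158) to (314,208) on the cap, with the red marks near (318,145). Next I'll measure the bar with depth.

```bash
cat > m.py <<'E'
from h import *
import sys
f=np.load(sys.argv[1]);p,d=f["p"],f["d"];s=dict(tool_rot=f["r"],eef_pos=f["e"])
v,u=np.mgrid[110:240,260:380];u=u.ravel();v=v.ravel();dd=d[v,u]
P=pt("wrist",np.c_[u,v],dd,s)
for nm,lo,hi in(("bartop",.156,.169),("captop",.118,.132)):
    k=(P[:,2]>lo)&(P[:,2]<hi)&(dd>0);Q=P[k];
    r=cv2.minAreaRect((Q[:,:2]*1000).astype(np.float32));b=cv2.boxPoints(r)
    e=sorted([(np.linalg.norm(b[i]-b[i-1]),tuple(b[i]-b[i-1])) for i in(1,2)])[1][1];a=np.degrees(np.arctan2(e[1],e[0]))
    print(nm,k.sum(),"z",np.median(Q[:,2]).round(4),"rect",np.round(r[0],1),np.round(r[1],1),"ang",(a+90)%180-90)
    if nm=="captop": print("circle",cv2.minEnclosingCircle((Q[:,:2]*1000).astype(np.float32)))
E
python3 m.py pics/w1.npz
```

```text
bartop 777 z 0.1617 rect [554.7 -81.1] [16.  50.2] ang -41.422817
captop 1704 z 0.1257 rect [556.4 -82.1] [64.1 62.3] ang 46.819
circle ((555.154052734375, -81.14612579345703), 32.71746826171875)
```

Run:
```python
from h import *
need([.5548,-.0811,.20],np.radians(-41.4))
```

```text
t 1.65 pos [ 0.5476 -0.0875  0.2586] shift [ 0.07 -0.32  1.95] turn [0.01 0.01 0.65]
```

```bash
python3 -m inch '[[0.07,-0.32,1.0,0,0,0.65,1],[0.07,-0.32,1.95,0,0,0.65,1],[0.07,-0.32,1.95,0,0,0.65,1],[0.07,-0.32,1.95,0,0,0.65,1],[0.07,-0.32,1.95,0,0,0.65,1]]'
python3 - <<'E'
from h import *
s=arm.state()
p,d=arm.camera("wrist");np.savez("pics/w2.npz",p=p,d=d,r=s["tool_rot"],e=s["eef_pos"]);cv2.imwrite("pics/w2.png",p)
need([.5548,-.0811,.20],np.radians(-41.4))
E
python3 m.py pics/w2.npz
```

```text
time_s: 2.15
eef_pos: [0.5559, -0.0826, 0.2027]
tool_rot: [2.937, -1.115, 0.004]
contact_force: [0.7, -0.7, 1.1]
opening: 0.0854
gripper_force: 0.0
t 2.2 pos [ 0.5562 -0.0825  0.203 ] shift [-0.06 -0.    0.1 ] turn [-0.01 -0.02 -0.02]
bartop 1129 z 0.1616 rect [555.3 -81.2] [15.5 49.5] ang -41.164406
captop 2416 z 0.1257 rect [556.2 -82.3] [64.2 61.7] ang 48.79959
circle ((554.69189453125, -81.16172790527344), 32.69838333129883)
```

View pics/w2.png

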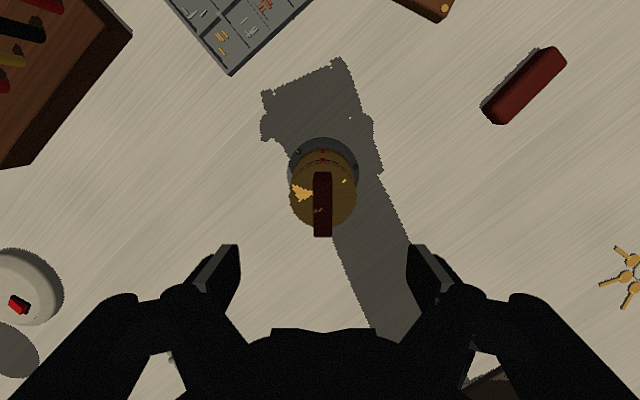

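The bar now stands upright at column 322, midway between the fingers, and both looks agree. I'll descend.

```bash
python3 -m inch '[[-0.05,0,0.6,0,0,0,1],[-0.05,0,1.2,0,0,0,1],[-0.05,0,1.8,0,0,0,1],[-0.05,0,2.35,0,0,0,1],[-0.05,0,2.35,0,0,0,1]]'
python3 - <<'E'
from h import *
need([.5550,-.0812,.131],np.radians(-41.2))
E
```

```text
time_s: 2.7
eef_pos: [0.5532, -0.0803, 0.1292]
tool_rot: [2.937, -1.114, -0.004]
contact_force: [-0.3, -1.0, 0.5]
opening: 0.0854
gripper_force: 0.0
t 2.7 pos [ 0.5532 -0.0803  0.1292] shift [ 0.06 -0.02 -0.06] turn [ 0.01  0.02 -0.04]
```

```bash
python3 -m inch '[[0.05,-0.02,-0.06,0,0,0,-0.3],[0.05,-0.02,-0.06,0,0,0,-0.6],[0.05,-0.02,-0.06,0,0,0,-1],[0.05,-0.02,-0.06,0,0,0,-1],[0.05,-0.02,-0.06,0,0,0,-1]]' 80; python3 -m inch '[[0,0,0,0,0,0,-1],[0,0,0,0,0,0,-1],[0,0,0,0,0,0,-1],[0,0,0,0,0,0,-1]]' 80
python3 - <<'E'
from h import *
need([.5550,-.0812,.131],np.radians(-41.2))
E
```

```text
time_s: 3.2
eef_pos: [0.5559, -0.0809, 0.1326]
tool_rot: [-2.938, 1.113, -0.001]
contact_force: [-0.5, -0.5, 0.2]
opening: 0.0123
gripper_force: 0.0
time_s: 3.6
eef_pos: [0.5557, -0.0808, 0.132]
tool_rot: [-2.938, 1.113, 0.0]
contact_force: [0.5, -0.7, -0.5]
opening: -0.0
gripper_force: 0.0
t 3.6 pos [ 0.5557 -0.0808  0.132 ] shift [-0.01  0.02  0.03] turn [ 0.    0.   -0.04]
```

The fingers shut on nothing, so I'll look.

```bash
python3 - <<'E'
from h import *
s=arm.state()
print(s)
p,d=arm.camera("wrist");np.savez("pics/w3.npz",p=p,d=d,r=s["tool_rot"],e=s["eef_pos"])
q,d2=arm.camera("scene");np.savez("pics/s3.npz",p=q,d=d2)
cv2.imwrite("pics/w3.png",np.vstack([cv2.resize(p[100:300,220:420],(400,400),interpolation=2),cv2.resize(q[130:250,230:350],(400,400),interpolation=2)[:, :]]).reshape(2,400,400,3).transpose(1,0,2,3).reshape(400,800,3))
E
python3 m.py pics/w3.npz
```

```text
{'time_s': 3.6, 'joints': array([-3.25145098e-01,  1.01093988e-01,  1.91531420e+00,  2.29899113e-05,
        1.12533321e+00,  1.96994520e+00]), 'qd': array([ 1.02834276e-03, -3.19165481e-04,  9.29887897e-04, -9.39308725e-05,
        5.15283477e-04,  9.92557627e-04]), 'tau': array([ 1.71755641e-03, -3.14792347e+01, -2.74285483e+01,  1.59380415e-04,
        6.42732084e-04, -1.24861282e-05]), 'eef_pos': array([ 0.55567277, -0.08083723,  0.13199659]), 'tool_rot': array([-2.93780398e+00,  1.11302132e+00,  2.34688950e-04]), 'contact_force': array([ 0.50455818, -0.69138784, -0.46465276]), 'wrist_torque': array([ 0.04372208, -0.0129903 ,  0.01091771]), 'gripper_force': 0.0, 'opening': -2.936480481444217e-05}
bartop 891 z 0.1616 rect [565.9 -91. ] [15.4 21. ] ang -40.971996
captop 3484 z 0.1257 rect [562.8 -88.3] [64.7 46.2] ang 48.123947
circle ((555.5564575195312, -82.10890197753906), 32.685577392578125)
```

View pics/w3.png

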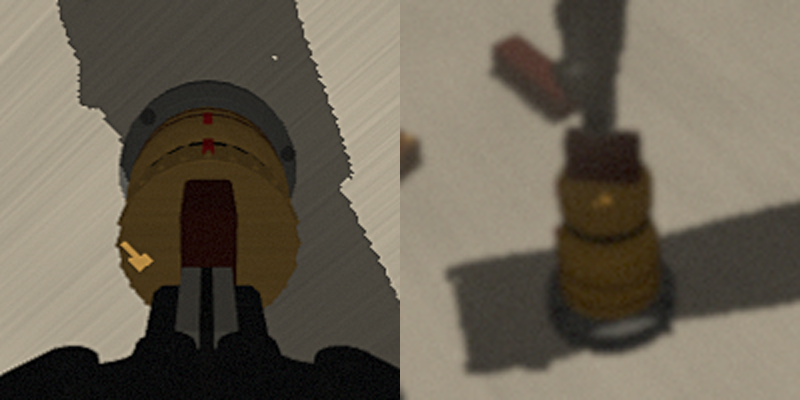

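The fingers appear to be shut above the bar rather than around it. I'll check the fingertip height from depth.

Run:
```python
from h import *
f=np.load("pics/w3.npz");p,d=f["p"],f["d"];s=dict(tool_rot=f["r"],eef_pos=f["e"])
A=R.from_rotvec(s["tool_rot"])
for u in(313,318,330,335):
  for v in(220,228,236,244,252,262):
    x=pt("wrist",[(u,v)],[d[v,u]],s)[0]; print(u,v,"world z",x[2].round(4),"tool",(A.inv().apply(x-s["eef_pos"])*1000).round(1), p[v,u])
f=np.load("pics/s3.npz");p,d=f["p"],f["d"]
for v in range(140,200,4):
    for u in (290,):
        x=pt("scene",[(u,v)],[d[v,u]])[0]; print("scene",u,v,x.round(3),p[v,u])
```

```text
313 220 world z 0.1622 tool [ 15.9  -4.9 -30.2] [ 7  6 30]
313 228 world z 0.1624 tool [ 11.2  -4.9 -30.4] [ 6 10 28]
313 236 world z 0.1734 tool [ 11.3  -4.6 -41.4] [43 46 49]
313 244 world z 0.1839 tool [ 11.8  -4.2 -51.9] [43 47 49]
313 252 world z 0.1914 tool [ 11.4  -4.  -59.5] [44 48 51]
313 262 world z 0.2005 tool [ 11.3  -3.6 -68.6] [46 50 50]
318 220 world z 0.1604 tool [ 15.2  -2.2 -28.4] [13 10 29]
318 228 world z 0.1615 tool [ 10.8  -2.2 -29.5] [ 2  6 29]
318 236 world z 0.174 tool [ 11.6  -2.  -42. ] [42 49 51]
318 244 world z 0.183 tool [ 11.3  -1.8 -51. ] [43 47 51]
318 252 world z 0.1923 tool [ 11.8  -1.7 -60.3] [43 50 53]
318 262 world z 0.201 tool [ 11.6  -1.5 -69. ] [49 53 55]
330 220 world z 0.1613 tool [ 15.5   4.5 -29.3] [11 11 31]
330 228 world z 0.1616 tool [ 10.9   4.5 -29.6] [ 4 14 30]
330 236 world z 0.1748 tool [ 11.9   4.2 -42.8] [42 49 49]
330 244 world z 0.1823 tool [ 11.    4.  -50.3] [43 49 51]
330 252 world z 0.1918 tool [ 11.5   3.8 -59.8] [43 49 50]
330 262 world z 0.1991 tool [ 10.5   3.6 -67.2] [44 48 50]
335 220 world z 0.1616 tool [ 15.7   7.3 
[... 332 characters left out ...]
67 -0.052  0.261] [44 51 54]
scene 290 144 [ 0.566 -0.055  0.249] [45 52 56]
scene 290 148 [ 0.563 -0.062  0.234] [44 52 55]
scene 290 152 [ 0.557 -0.074  0.213] [45 51 56]
scene 290 156 [ 0.574 -0.043  0.23 ] [42 50 52]
scene 290 160 [ 0.572 -0.048  0.215] [46 53 54]
scene 290 164 [ 0.563 -0.065  0.19 ] [43 47 53]
scene 290 168 [ 0.563 -0.067  0.178] [40 48 50]
scene 290 172 [ 0.559 -0.075  0.159] [36 40 50]
scene 290 176 [ 0.561 -0.072  0.151] [25 29 40]
scene 290 180 [ 0.562 -0.071  0.141] [29 30 43]
scene 290 184 [ 0.561 -0.073  0.127] [21 36 49]
scene 290 188 [ 0.568 -0.063  0.126] [33 66 86]
scene 290 192 [ 0.573 -0.053  0.124] [21 52 70]
scene 290 196 [ 0.574 -0.053  0.113] [24 47 64]
```

Run:
```python
from h import *
for n in("w1","w2","w3"):
    f=np.load(f"pics/{n}.npz");p,d=f["p"],f["d"];s=dict(tool_rot=f["r"],eef_pos=f["e"])
    A=R.from_rotvec(s["tool_rot"])
    v,u=np.mgrid[200:330,150:500];v=v.ravel();u=u.ravel()
    X=pt("wrist",np.c_[u,v],d[v,u],s);T=A.inv().apply(X-s["eef_pos"])*1000
    k=(d[v,u]>0)&(T[:,2]<(-31 if n=="w3" else -2))&(T[:,2]>-150)&(p[v,u].max(1)<70)
    for side in(-1,1):
        q=T[k&(side*T[:,1]>0)]; i=np.argsort(-q[:,2])[:60]
        print(n,side,"max tool z",np.percentile(q[:,2],99.5).round(1),"tip mean",q[i].mean(0).round(1),"x range",q[i][:,0].min().round(1),q[i][:,0].max().round(1))
```

```text
w1 -1 max tool z -49.6 tip mean [ -0.  -42.1 -49.7] x range -10.2 10.8
w1 1 max tool z -48.8 tip mean [  0.8  43.3 -48.9] x range -8.9 10.1
w2 -1 max tool z -49.5 tip mean [  1.2 -42.1 -49.6] x range -8.6 11.0
w2 1 max tool z -48.6 tip mean [  0.5  43.4 -48.7] x range -9.2 10.1
w3 -1 max tool z -41.8 tip mean [ 10.6  -4.9 -40.5] x range 6.8 20.8
w3 1 max tool z -41.5 tip mean [ 10.8   4.9 -40. ] x range 6.8 19.7
```

The wrist depth puts the open fingertips at tool z = -49 mm, where the stated geometry gives -13 mm. The real fingers therefore end about 36 mm short of the reported TCP. The cap heights agree across all views, so I'll open, go about 37 mm lower and grip again.

```bash
python3 -m inch '[[0,0,0,0,0,0,1],[0,0,0,0,0,0,1],[0,0,0,0,0,0,1],[0,0,0,0,0,0,1],[0,0,0,0,0,0,1]]'; python3 -m inch '[[0,0,0,0,0,0,1],[0,0,0.4,0,0,0,1],[0,0,0.8,0,0,0,1],[0,0,1.22,0,0,0,1],[0,0,1.22,0,0,0,1]]';  python3 - <<'E'
from h import *
need([.5553,-.0812,.095],np.radians(-41.2))
E
```

```text
time_s: 4.2
eef_pos: [0.5557, -0.0809, 0.132]
tool_rot: [-2.938, 1.113, 0.0]
contact_force: [-0.5, 0.3, -0.7]
opening: 0.0723
gripper_force: 0.0
time_s: 4.7
eef_pos: [0.5534, -0.0801, 0.0919]
tool_rot: [2.938, -1.113, -0.01]
contact_force: [0.3, 0.5, -0.1]
opening: 0.0851
gripper_force: 0.0
t 4.7 pos [ 0.5534 -0.0801  0.0919] shift [ 0.07 -0.01 -0.1 ] turn [ 0.02  0.04 -0.04]
```

```bash
python3 -m inch '[[0,0,0,0,0,0,1],[0,0,0,0,0,0,0],[0,0,0,0,0,0,-0.4],[0,0,0,0,0,0,-1],[0,0,0,0,0,0,-1]]' 80; python3 -m inch '[[0,0,0,0,0,0,-1],[0,0,0,0,0,0,-1],[0,0,0,0,0,0,-1],[0,0,0,0,0,0,-1]]' 80
python3 - <<'E'
from h import *
need([.5553,-.0812,.095],np.radians(-41.2)); s=arm.state(); print(s["contact_force"],s["wrist_torque"])
p,d=arm.camera("wrist");np.savez("pics/w4.npz",p=p,d=d,r=s["tool_rot"],e=s["eef_pos"])
E
python3 m.py pics/w4.npz
```

```text
time_s: 5.2
eef_pos: [0.556, -0.081, 0.0959]
tool_rot: [-2.938, 1.113, -0.001]
contact_force: [-0.4, -0.0, -0.3]
opening: 0.0279
gripper_force: 0.0
time_s: 5.6
eef_pos: [0.5559, -0.0809, 0.0957]
tool_rot: [-2.938, 1.113, -0.001]
contact_force: [-0.3, -0.6, 1.1]
opening: 0.0147
gripper_force: 78.6
t 5.6 pos [ 0.5559 -0.0809  0.0957] shift [-0.01  0.02  0.02] turn [-0.   -0.   -0.04]
[-0.27816481 -0.64538015  1.13586934] [0.0502347  0.08495826 0.00241436]
bartop 466 z 0.1607 rect [572.3 -96.2] [15.7  4.9] ang 47.776855
captop 3050 z 0.1253 rect [569.5 -93.4] [62.6 29.6] ang 48.75638
circle ((561.7001953125, -86.50115966796875), 31.320865631103516)
```

The bar is gripped (79 N, 14.7 mm). Now I'll push the cap down.

```bash
python3 -m inch '[[0,0,0.1,0,0,0,-1],[0,0,0.2,0,0,0,-1],[0,0,0.3,0,0,0,-1],[0,0,0.38,0,0,0,-1],[0,0,0.38,0,0,0,-1]]' ; python3 -m inch '[[0,0,0,0,0,0,-1],[0,0,0,0,0,0,-1]]'
python3 - <<'E'
from h import *
s=arm.state(); print(s["contact_force"],s["wrist_torque"],s["eef_pos"])
E
```

```text
time_s: 6.15
eef_pos: [0.556, -0.081, 0.085]
tool_rot: [2.938, -1.113, 0.0]
contact_force: [-3.2, 1.3, 8.5]
opening: 0.0149
gripper_force: 79.4
time_s: 6.35
eef_pos: [0.556, -0.081, 0.085]
tool_rot: [2.938, -1.113, 0.0]
contact_force: [-2.3, -0.2, 7.3]
opening: 0.0145
gripper_force: 79.4
[-2.293079   -0.2221822   7.25185205] [0.16811159 0.46729684 0.01833134] [ 0.55598784 -0.08098675  0.0850445 ]
```

```bash
python3 -m inch '[[0,0,0.04,0,0,0,-1],[0,0,0.08,0,0,0,-1],[0,0,0.08,0,0,0,-1]]'
python3 - <<'E'
from h import *
s=arm.state(); print(s["contact_force"],s["wrist_torque"],s["eef_pos"])
p,d=arm.camera("wrist");np.savez("pics/w5.npz",p=p,d=d,r=s["tool_rot"],e=s["eef_pos"])
E
python3 m.py pics/w5.npz
```

```text
time_s: 6.65
eef_pos: [0.556, -0.081, 0.085]
tool_rot: [2.938, -1.112, -0.001]
contact_force: [-8.5, 1.0, 17.5]
opening: 0.0149
gripper_force: 81.3
[-8.52292253  0.95368455 17.45919031] [0.4038569  1.37178695 0.01483155] [ 0.55601179 -0.08098525  0.08495633]
bartop 0 z nan rect [0. 0.] [0. 0.] ang 0.0
captop 392 z 0.1261 rect [569.2 -93.1] [28.1 14. ] ang 48.418243
circle ((564.9673461914062, -89.2906265258789), 14.086804389953613)
  return _methods._mean(a, axis=axis, dtype=dtype,
  ret = ret.dtype.type(ret / rcount)
```

At the firm stop (17 N, 10.7 mm). Next is the anticlockwise turn, which is negative about tool z.

```bash
python3 -m inch '[[0,0,0,0,0,-0.6,-1],[0,0,0,0,0,-1.2,-1],[0,0,0,0,0,-1.8,-1],[0,0,0,0,0,-2.4,-1],[0,0,0,0,0,-2.4,-1]]'
python3 - <<'E'
from h import *
s=arm.state(); print(s["contact_force"],s["wrist_torque"],s["eef_pos"]); need([.5553,-.0812,.085],np.radians(-41.2)+1.1)
E
```

```text
time_s: 7.2
eef_pos: [0.5569, -0.0811, 0.085]
tool_rot: [-3.082, 0.606, -0.003]
contact_force: [-6.0, 2.5, 16.9]
opening: 0.0148
gripper_force: 80.7
[-5.95379571  2.52054373 16.85100527] [0.39655595 0.88588531 0.06383304] [ 0.55692971 -0.08105813  0.08495551]
t 7.2 pos [ 0.5569 -0.0811  0.085 ] shift [-0.05  0.02 -0.  ] turn [ 0.   -0.01 -5.51]
```

```bash
python3 -m inch '[[0,0,0,0,0,-0.6,-1],[0,0,0,0,0,-1.2,-1],[0,0,0,0,0,-1.8,-1],[0,0,0,0,0,-2.4,-1],[0,0,0,0,0,-2.9,-1]]'; python3 -m inch '[[0,0,0,0,0,-0.6,-1],[0,0,0,0,0,-1.2,-1],[0,0,0,0,0,-1.8,-1],[0,0,0,0,0,-2.4,-1],[0,0,0,0,0,-2.55,-1]]'; python3 -m inch '[[0,0,0,0,0,0,-1],[0,0,0,0,0,0,-1]]'
python3 - <<'E'
from h import *
s=arm.state(); print(s["contact_force"],s["wrist_torque"],s["eef_pos"]); need([.5553,-.0812,.085],np.radians(-41.2)+1.1)
p,d=arm.camera("wrist");np.savez("pics/w6.npz",p=p,d=d,r=s["tool_rot"],e=s["eef_pos"]);cv2.imwrite("pics/w6.png",cv2.resize(p[80:300,200:440],(720,600)))
E
```

```text
time_s: 7.7
eef_pos: [0.5572, -0.0808, 0.085]
tool_rot: [-3.141, -0.027, -0.004]
contact_force: [-5.4, 3.3, 15.8]
opening: 0.015
gripper_force: 80.7
time_s: 8.2
eef_pos: [0.557, -0.08, 0.085]
tool_rot: [-3.086, -0.581, -0.004]
contact_force: [-4.3, 3.6, 15.8]
opening: 0.0151
gripper_force: 80.8
time_s: 8.4
eef_pos: [0.5571, -0.0801, 0.085]
tool_rot: [-3.087, -0.579, -0.004]
contact_force: [-5.0, 4.1, 15.3]
opening: 0.0148
gripper_force: 80.8
[-4.96382662  4.11084037 15.25910793] [ 0.8380348   0.87885205 -0.09202215] [ 0.55705463 -0.08008659  0.08498321]
t 8.4 pos [ 0.5571 -0.0801  0.085 ] shift [-0.07  0.01 -0.  ] turn [-0.01 -0.02 -0.07]
```

View pics/w6.png

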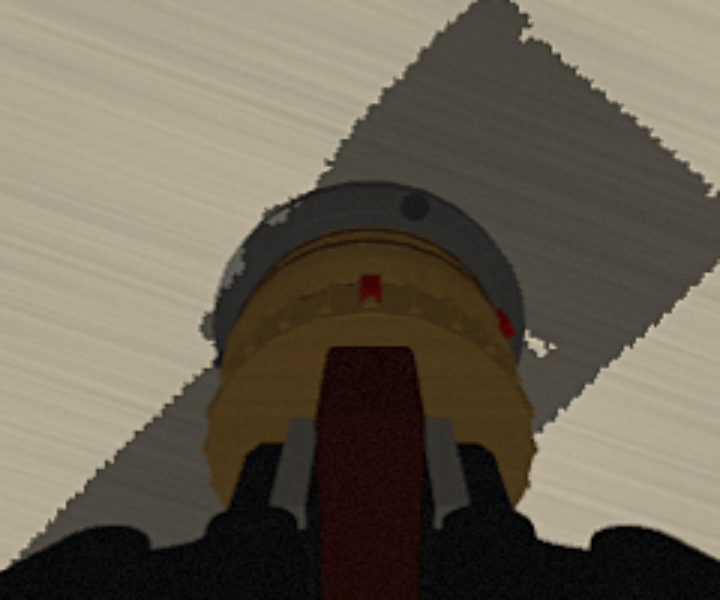

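The cap mark at (370,290) is now about 60° from the canister mark at (505,323), and the bar sits square between the pads. Now a slow lift.

```bash
python3 -m inch '[[0,0,-0.2,0,0,0,-1],[0,0,-0.4,0,0,0,-1],[0,0,-0.6,0,0,0,-1],[0,0,-0.8,0,0,0,-1],[0,0,-0.8,0,0,0,-1]]'
python3 - <<'E'
from h import *
s=arm.state(); print(s["contact_force"],s["wrist_torque"],s["eef_pos"]); need([.5553,-.0812,.188],np.radians(-41.2)+1.1)
E
```

```text
time_s: 8.95
eef_pos: [0.5552, -0.081, 0.1053]
tool_rot: [3.087, 0.581, -0.002]
contact_force: [0.5, -0.3, -1.8]
opening: 0.0148
gripper_force: 78.1
[ 0.48308088 -0.29995446 -1.84591035] [-0.02917925 -0.06432465  0.03621308] [ 0.5551708  -0.08104148  0.10526691]
t 8.95 pos [ 0.5552 -0.081   0.1053] shift [-0.    0.01 -2.76] turn [-0.    0.01 -0.07]
```

```bash
python3 -m inch '[[0,0,-0.5,0,0,0,-1],[0,0,-1,0,0,0,-1],[0,0,-1.5,0,0,0,-1],[0,0,-2,0,0,0,-1],[0,0,-2.4,0,0,0,-1]]'; python3 -m inch '[[0,0,-0.2,0,0,0,-1],[0,0,-0.36,0,0,0,-1],[0,0,-0.36,0,0,0,-1],[0,0,-0.36,0,0,0,-1],[0,0,-0.36,0,0,0,-1]]';python3 -m inch '[[0,0,0,0,0,0,-1],[0,0,0,0,0,0,-1],[0,0,0,0,0,0,-1],[0,0,0,0,0,0,-1],[0,0,0,0,0,0,-1]]'
python3 - <<'E'
from h import *
s=arm.state(); print(s["contact_force"],s["wrist_torque"],abs(s["qd"]).max()); need([.5553,-.0812,.188],np.radians(-41.2)+1.1)
p,d=arm.camera("scene");np.savez("pics/s7.npz",p=p,d=d)
w,_=arm.camera("wrist")
cv2.imwrite("pics/e7.png",np.hstack([cv2.resize(p[100:260,210:370],(400,400)),cv2.resize(w[100:340,200:440],(400,400))]))
E
```

```text
time_s: 9.45
eef_pos: [0.5563, -0.0811, 0.1801]
tool_rot: [3.086, 0.58, 0.003]
contact_force: [-0.1, -0.8, -2.7]
opening: 0.0151
gripper_force: 78.3
time_s: 9.95
eef_pos: [0.5552, -0.0807, 0.1875]
tool_rot: [-3.087, -0.58, 0.002]
contact_force: [-0.1, -0.3, -2.3]
opening: 0.0148
gripper_force: 78.4
time_s: 10.45
eef_pos: [0.5557, -0.0809, 0.1885]
tool_rot: [-3.087, -0.581, -0.0]
contact_force: [-0.5, 1.1, -1.9]
opening: 0.0151
gripper_force: 78.4
[-0.49405776  1.13820786 -1.88248277] [-0.02939651  0.00087416 -0.02428634] 0.0006448163065946322
t 10.45 pos [ 0.5557 -0.0809  0.1885] shift [-0.02  0.01  0.02] turn [-0.   -0.   -0.07]
```

View pics/e7.png

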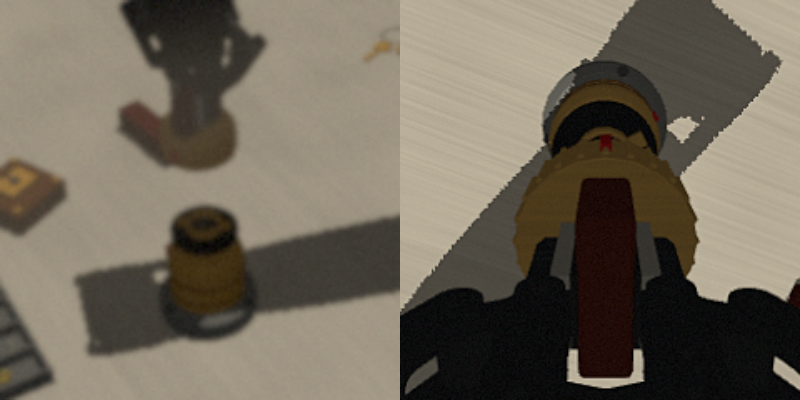

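The left half shows the cap held level above the open canister, with the neck and black collar visible near (205,228). The right half shows the bar square in the pads. The arm is still, so I'll hand in.

```bash
python3 -c "
from station import arm
print(arm.sign_off())"
```

```text
the job is handed in; nothing more can be done
None
```

The canister is open, and the arm holds the cap level and still about 8 cm above the mouth; the job was handed in at about 10.6 s of the 32 s allowed.

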